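# Seat a tumbler's bat on the pins of the pottery wheel

## Task

Carry the eight-sided white tumbler upright, together with the square plywood bat it is fixed to, onto the small pottery wheel: set the bat down gently on the wheel head and nudge it about until its two holes drop over the two pins and it lies flat, fully home, then let go. Feel for the pins and do not force it, for a hard press or knock against the wheel breaks the tumbler loose. Leave the bowl on the other bat and the small glaze jar beside the wheel where they are.

Things in the scene. Friction and masses are not known exactly. Their poses are not given: they have to be found in the camera images.
- tumbler_mid (a point): centre of the eight-sided white tumbler, half-way up it, 52.5 mm above its bat's underside. It is 58 mm across flats, 85 mm high, open at the top, 5 mm wall; flats 24 mm wide, upright, two pairs facing along the bat's x and y axes. Fixed to the middle of the bat, one piece, 0.3 to 0.5 kg. It stands a firm grip, but breaks loose if pressed or knocked against the wheel with over 40 N.
- bat_under (a point): centre of the underside of the tumbler's bat, a plywood square 140 x 140 mm, 10 mm thick, right under the tumbler. x axis along the line of its two holes, y along its other side, z up. It may go on the wheel either way round.
- hole_round (a point): centre, at the underside of the bat, of its round through hole, 12 mm across; on the bat's x axis, 50 mm to the -x side of the centre. Axes as the bat's
- hole_slot (a point): centre, at the underside of the bat, of its slotted through hole, 15 mm along the bat's x and 12 mm along its y; on the bat's x axis, 50 mm to the +x side of the centre. Axes as the bat's
- wheel: table-top pottery wheel, switched off: white housing 240 x 190 mm, 78 mm high, a grey splash pan on it 198 mm across, its rim 98 mm above the table, and in that the round aluminium head, 150 mm across. Fixed; origin on the table under the housing's centre, z up, x along its long side, control knob at -x. The head does not turn; wood slides easily on it. Two steel bat pins stand on it.
- wheel_top (a point): point over the housing's centre at the height of the head's flat face, 115 mm above the table; axes as the wheel's. Two pins, 10 mm across, 6 mm high, 1.3 mm chamfer stand on it 100 mm apart along this x. The head's bearing is bolted in belt-tension slots: the midpoint of the pins is up to 10 mm off this point along x and up to 6 mm along y; not measured.
- bowl_ware: wide white bowl, 104 mm across, on a square plywood bat just like the tumbler's, 58 mm high in all; not to be moved. Origin at the centre of its underside
- jar_a: small closed glaze jar, 52 mm across, 62 mm high; not to be moved. Origin at the centre of its underside
Mind the look-alikes: they are no part of the job. What is shaped like the part that bears tumbler_mid but green is not meant.

How it is judged:
On the way, in this order (a step that is already met when the one before it is completed fails the run):
1. the tumbler is lifted on its bat, clear of the table and upright (height (world z) of bat_under above 0.03 m and angle between bat_under's own z axis and vertical below 0.2 rad), for 0.2 s.
2. the bat lies flat on the wheel head, both pins in its holes (z of bat_under in the frame of wheel_top between -0.003 and 0.0025 m and horizontal distance between bat_under and wheel_top below 0.0145 m and angle between bat_under's own z axis and vertical below 0.03 rad), for 0.2 s.
At the end, for the whole second after the job is handed in: the bat's underside lies on the wheel head's face (within 2.5 mm of its height, level within 0.03 rad) with both pins in its holes, its centre within 14.5 mm of the housing's centre, at rest and released (all of step 2 and linear speed of ware below 0.01 m/s and angular speed of ware below 0.05 rad/s); the robot touches nothing.
It fails at once if the tumbler's bat is pressed or knocked against the wheel with more than 40 N (contact force between ware and wheel above 40 N).
It fails at once if the tumbler tips by more than 0.35 rad (angle between bat_under's own z axis and vertical above 0.35 rad).
It fails at once if the bowl on the other bat or the small glaze jar beside the wheel is moved by more than 30 mm (distance of any of bowl_ware, jar_a from where it was at the start of the episode above 0.03 m).
It also fails if it takes over 72 s, if anything falls off the work surface, if the arm or the gripper's body presses on something with over 40 N, if the wrist force passes 120 N, or if a joint passes its speed limit or range.

## Robot

A 7-joint arm with a two-finger parallel gripper is mounted at the origin on the work surface. World frame = base frame: x ahead of the robot, y to its left, z up, the work surface at z = 0. Lengths are in m, angles in rad, forces in N, time in s.
With the tool pointing down it reaches from about 0.425 to 0.925 m from the base axis. Payload 6.8 kg.
Tool frame: the origin (TCP) lies midway between the tips of the shut fingers; the grasp point (between the pads) lies 19 mm behind it; x points along the fingers, y is the direction in which the jaws open and shut, and the axes are right-handed (so a half turn about x gives the same grasp; the last joint's range is limited). The gripper opens to 85 mm and grips with 20 to 120 N. Pads are 22 mm wide; open, the fingers measure 114 mm over their backs; the gripper's body (76 mm by 85 mm) begins 54 mm behind the grasp point. The pads swing forward as they close: fully open they stand 13 mm farther back than shut.
Start: joints at [1.095, 0.477, 0.022, 1.555, -0.011, 1.109, -0.083], TCP at [0.243, -0.63, 0.231] pointing down, gripper open.
Joint ranges: [-2.96, 2.96], [-0.34, 2.1], [-1.41, 1.46], [0.24, 2.44], [-1.37, 4.51], [0.17, 1.92], [-2.96, 2.96]. Speed limits (rad/s): [2.39, 2.39, 3.14, 3.14, 3.14, 3.14, 3.14].

## Interface

Orientations are given as a rotation vector (axis times angle).
In Python, from bench import r, viewer, nets gives the robot as it stands.
- The arm moves only by the shell command python3 -m pendant 'ROWS' [FORCE]. ROWS is JSON, one flat list of numbers, 5 for each row, row after row: the finger opening in mm, from 0 to 85.4, then the shift along the tool's x, y, z in mm, then the turn about the tool's x in rad. A call has 1 to 20 rows; each row shifts and turns the commanded pose from where the row before left it, along the tool's axes as they then stand; what a row does not reach is not made up. A row lasts 1/8 s, in which the tool goes at most 62.5 mm and 10.7 degrees, less where a joint would pass 70% of its speed; a pose out of reach is approached as far as the arm can. A call with a gripper value outside its range is refused whole. The fingers move at their own pace and stop on an object; FORCE is the grip in N (left out, the last holds). Time passes only in rows, so rows that do not move let the fingers close. It gives the time, the measured TCP pose, the force and the opening at its end, in the units of the state.
- r.get_obs(): the state, without advancing time (a new reading comes with each control period).
- viewer.grab_frame(name): name is "scene" or "top" or "wrist"; returns (picture, depth): 384x512x3 uint8, red, green, blue; 384x512 float32, m along the optical axis (not along the pixel's ray), 0 where there is no reading.
- viewer.calibration(name): a dict with "mtx" (3x3 intrinsics, pixels), "distortion" ([k1, k2, p1, p2, k3] as OpenCV has them; the pictures are not rectified), "world_to_cam" (4x4, takes a point from world to camera coordinates). Camera axes: x right, y up, looking along -z (the intrinsics and any distortion apply to the point x, -y, -z); pixel columns grow to the right and rows downward; lengths in m; the calibration is good to about 2 mm. A picture is of the moment at which its call begins: read the wrist's pose just before it. calibration takes no time and is no camera call; for the wrist camera it gives the pose at the moment of the call.
- r.hand_in(): hands the job in, once; it reports no verdict.
Trained networks look in the newest picture that a camera, given by its name, has taken for a name from the list of things; names that differ only in an ending like _2 or _b are one class to them, and where a whole thing is asked for, a point or a joint stands for the part that bears it (a point fixed in the world has none). Each returns a list of dicts, best first, with "score" (0 to 1); they miss things now and then, are a little off and sometimes report something else, mostly with a low value. They report only what shows in the picture. A call takes as long as a camera call. They do not tell look-alikes from the thing itself.
- nets.look_for(name, camera): "location" ([x, y, z] in m, in world coordinates, good to about 4 mm: the middle of the surface that is visible of it).
- nets.silhouettes(name, camera): "mask" (384x512 bool, what is visible of it).
The state is a dict: "clock": time; "joints": joint angles; "qvel": joint speeds; "tau": joint torques, N m; "tcp_pos": TCP position; "orientation": TCP orientation; "contact_force": force on the tool from outside, world axes, zero at the start; "moment": the same for the moment, N m; "grip_width": finger opening in m.
Only numpy, scipy, OpenCV 4.12 (cv2) and the standard library are available. Lean on these libraries where they do the work, as an engineer would, in place of code of your own. Each camera call takes 0.05 s, during which the arm holds its last target. There are 200 camera calls.

## Working session

There is one attempt and no reset: what is moved stays moved. The work goes in short steps, Python scripts to look and compute and a shell command to move; the robot and the scene stay as the last step left them, time stands still between calls to the robot, and variables do not carry over. Pictures are saved under pics/ and viewed, about 8 in all and at most 12, crops included, and the job is handed in when it is done.

```bash
mkdir -p pics; ls; cat > h.py <<'E'
import numpy as np, cv2
from bench import r, viewer, nets
from scipy.spatial.transform import Rotation as R
def save(n,name):
    im,d=viewer.grab_frame(n); cv2.imwrite(f'pics/{name}.png',im[...,::-1]); np.savez(f'pics/{name}.npz',im=im,d=d,**{k:np.array(v) for k,v in viewer.calibration(n).items()}); return im,d
def world(name,uv=None):
    z=np.load(f'pics/{name}.npz'); d=z['d']
    if uv is None:
        v,u=np.mgrid[:384,:512]; uv=np.stack([u,v],-1).reshape(-1,2)
    uv=np.asarray(uv,float).reshape(-1,2)
    p=cv2.undistortPoints(uv[:,None],z['mtx'],z['distortion'])[:,0]
    dd=d[uv[:,1].round().astype(int),uv[:,0].round().astype(int)]
    c=np.c_[p[:,0]*dd,-p[:,1]*dd,-dd,np.ones(len(dd))]
    w=(np.linalg.inv(z['world_to_cam'])@c.T).T[:,:3]; w[dd==0]=np.nan
    return w
def ray(name,uv,zz):
    z=np.load(f'pics/{name}.npz')
    p=cv2.undistortPoints(np.asarray(uv,float).reshape(-1,1,2),z['mtx'],z['distortion'])[:,0]
    M=np.linalg.inv(z['world_to_cam']); D=(M[:3,:3]@np.c_[p[:,0],-p[:,1],-np.ones(len(p))].T).T
    o=M[:3,3]; t=(zz-o[2])/D[:,2]; return o+D*t[:,None]
def st():
    o=r.get_obs(); print({k:np.round(o[k],4).tolist() for k in('clock','joints','tcp_pos','orientation','contact_force','grip_width')}); print(R.from_rotvec(o['orientation']).as_matrix().round(3)); return o
E
python3 - <<'E'
from h import *
st()
a,_=save('scene','s0'); b,_=save('top','t0')
for c in('scene','top'):
    for n in('tumbler_mid','bat_under','hole_round','hole_slot','wheel','bowl_ware','jar_a'):
        print(c,n,[(np.round(x['location'],3).tolist(),round(x['score'],2)) for x in nets.look_for(n,c)])
cv2.imwrite('pics/both.png',cv2.resize(np.vstack([a,b])[...,::-1],(400,600)) if 0 else np.hstack([cv2.resize(a,(400,300)),cv2.resize(b,(400,300))])[...,::-1])
E
```

```text
pics
{'clock': 0.0, 'joints': [1.0949, 0.4778, 0.0224, 1.5564, -0.0115, 1.1092, -0.0831], 'tcp_pos': [0.2425, -0.6293, 0.2303], 'orientation': [2.0208, 0.3778, -2.0218], 'contact_force': [0.4356, 0.0331, -0.2849], 'grip_width': 0.0853}
[[-0.001  0.36  -0.933]
 [ 0.002 -0.933 -0.36 ]
 [-1.    -0.002  0.   ]]
scene tumbler_mid [([0.334, -0.362, 0.01], 0.87), ([0.551, -0.361, 0.01], 0.67), ([0.354, -0.042, 0.009], 0.67)]
scene bat_under [([0.554, -0.366, 0.014], 0.78), ([0.335, -0.36, 0.009], 0.75), ([0.355, -0.039, 0.01], 0.74)]
scene hole_round [([0.354, -0.034, 0.009], 0.97), ([0.546, -0.364, 0.006], 0.9), ([0.338, -0.36, 0.007], 0.72)]
scene hole_slot [([0.354, -0.036, 0.005], 0.91), ([0.337, -0.361, 0.01], 0.7), ([0.55, -0.365, 0.007], 0.64)]
scene wheel [([0.561, 0.281, 0.077], 0.85), ([0.552, -0.361, 0.012], 0.59)]
scene bowl_ware [([0.569, -0.107, 0.007], 0.85)]
scene jar_a [([0.515, 0.029, 0.048], 0.94)]
top tumbler_mid [([0.318, -0.373, 0.014], 0.88), ([0.529, -0.374, 0.01], 0.77), ([0.339, -0.055, 0.008], 0.65), ([0.518, 0.245, 0.086], 0.6)]
top bat_under [([0.531, -0.376, 0.011], 0.97), ([0.323, -0.368, 0.007], 0.85), ([0.334, -0.052, 0.005], 0.81)]
top hole_round [([0.319, -0.372, 0.017], 0.93), ([0.334, -0.055, 0.01], 0.93), ([0.526, -0.374, 0.014], 0.73)]
top hole_slot [([0.32, -0.369, 0.009], 0.69), ([0.337, -0.056, 0.011], 0.64)]
top wheel [([0.516, 0.242, 0.088], 0.94)]
top bowl_ware [([0.558, -0.118, 0.008], 0.82)]
top jar_a [([0.506, 0.016, 0.06], 0.68)]
```

View pics/t0.png

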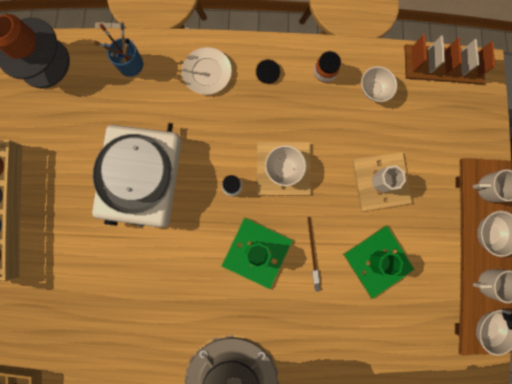

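View pics/s0.png

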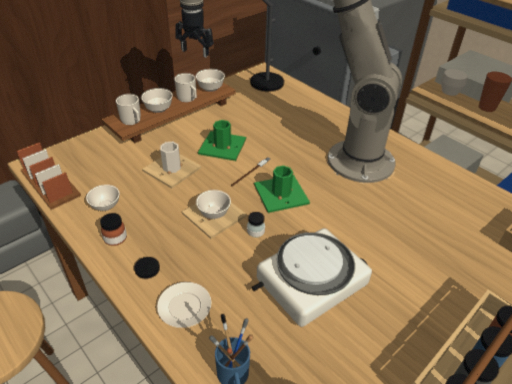

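The choices for the tumbler are the green look-alikes at top (385,262) and (258,254), the mugs on the rack (~(495,185–330)) and the bowl on the other bat (286,166). The wanted one is the white octagonal tumbler on plywood at top (390,180) / scene (170,156). The wheel is at top (133,172), its jar at (232,185).

```bash
python3 - <<'E'
from h import *
for n in('t0','s0'):
    w=world(n); 
    print(n,np.load(f'pics/{n}.npz')['world_to_cam'].round(3).tolist()[2], np.linalg.inv(np.load(f'pics/{n}.npz')['world_to_cam'])[:3,3].round(3), 'table z',np.nanmedian(w[np.hypot(w[:,0]-.45,w[:,1]+.1)<.04][:,2]).round(4))
    def rect(c,rad,lo,hi,lab):
        s=w[(np.hypot(w[:,0]-c[0],w[:,1]-c[1])<rad)&(w[:,2]>lo)&(w[:,2]<hi)]
        if len(s)<10: print(lab,len(s));return
        (cx,cy),(a,b),t=cv2.minAreaRect((s[:,:2]*1000).astype(np.float32))
        print(lab,len(s),'rect',round(cx,1),round(cy,1),round(a,1),round(b,1),round(t,1),'z',np.median(s[:,2]).round(4),'med',np.median(s[:,:2],0).round(4))
    rect((.54,-.367),.11,.006,.016,'bat')
    rect((.54,-.367),.06,.085,.11,'rim')
    rect((.52,.25),.2,.072,.083,'housing')
    rect((.52,.25),.2,.11,.12,'head')
    rect((.52,.25),.2,.092,.102,'pan')
    rect((.51,.02),.05,.055,.07,'jar')
    rect((.56,-.11),.08,.05,.065,'bowl')
E
```

```text
t0 [-0.102, 0.026, 0.994, -1.028] [ 0.399 -0.026  1.075] table z -0.0006
bat 1877 rect 538.1 -378.4 153.1 179.8 10.2 z 0.0095 med [ 0.5245 -0.3716]
rim 204 rect 534.1 -386.0 58.4 59.0 58.2 z 0.0937 med [ 0.5329 -0.3866]
housing 2698 rect 521.4 255.2 185.4 235.4 84.8 z 0.0781 med [0.4637 0.2336]
head 2967 rect 531.3 250.3 147.2 147.8 2.1 z 0.1149 med [0.5301 0.2497]
pan 414 rect 521.5 255.0 195.4 195.9 40.8 z 0.0969 med [0.5339 0.2855]
jar 255 rect 507.1 14.9 44.7 40.0 1.9 z 0.0616 med [0.5069 0.0148]
bowl 291 rect 559.0 -118.2 100.5 99.6 0.9 z 0.056 med [ 0.5663 -0.1229]
s0 [0.5, 0.554, 0.666, -1.632] [1.15  0.705 1.001] table z -0.0002
bat 764 rect 539.3 -387.2 152.9 161.3 9.9 z 0.0096 med [ 0.5564 -0.3595]
rim 136 rect 534.9 -384.0 66.4 58.6 55.9 z 0.0922 med [ 0.5345 -0.3818]
housing 2171 rect 523.8 257.8 186.0 236.7 84.1 z 0.0779 med [0.5923 0.3034]
head 2220 rect 531.9 252.9 150.2 147.4 48.3 z 0.1149 med [0.5353 0.2562]
pan 423 rect 522.7 256.9 196.7 195.2 16.9 z 0.0962 med [0.5161 0.2554]
jar 166 rect 508.6 17.7 45.8 45.4 6.8 z 0.0617 med [0.5111 0.0191]
bowl 211 rect 560.0 -117.2 103.8 100.6 67.6 z 0.0559 med [ 0.5535 -0.1267]
```

```bash
python3 -m pendant '[85,-5,-13,-40,0, 85,-5,-13,-40,0, 85,-5,-13,-40,0, 85,-5,-13,-40,0, 85,-5,-13,-40,0, 85,-5,-13,-40,0, 85,-5,-13,-40,0]' 40
python3 - <<'E'
from h import *
st(); save('wrist','w0')
c=viewer.calibration('wrist'); print(np.linalg.inv(c['world_to_cam']).round(3)); print(np.round(c['mtx'],1))
E
```

```text
clock: 1.68
tcp_pos: [0.4722, -0.4434, 0.2666]
orientation: [2.021, 0.375, -2.021]
contact_force: [0.3, 0.4, 0.1]
grip_width: 0.0849
{'clock': 1.675, 'joints': [0.702, 0.4052, -0.0605, 1.5816, 0.0261, 1.1553, -0.5673], 'tcp_pos': [0.4722, -0.4434, 0.2666], 'orientation': [2.0208, 0.3754, -2.0205], 'contact_force': [0.346, 0.3854, 0.0942], 'grip_width': 0.0849}
[[ 0.     0.359 -0.933]
 [-0.    -0.933 -0.359]
 [-1.     0.    -0.   ]]
[[ 0.367  0.881  0.3    0.557]
 [-0.93   0.348  0.117 -0.407]
 [-0.001 -0.322  0.947  0.411]
 [ 0.     0.     0.     1.   ]]
[[298.9   0.  250. ]
 [  0.  298.9 195.8]
 [  0.    0.    1. ]]
```

View pics/w0.png

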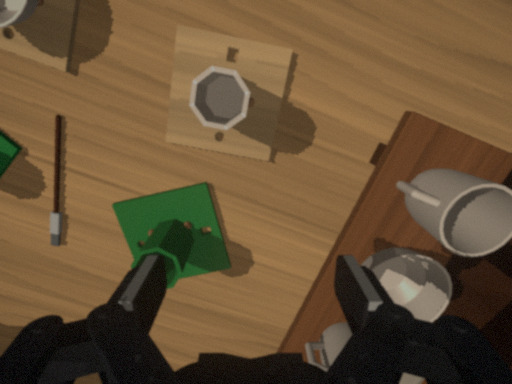

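The wrist picture shows the white tumbler at (220,98) on its plywood bat, with the slot at (232,54) and the round hole at (219,136). The green one at (175,240) is the look-alike.

```bash
python3 - <<'E'
from h import *
im=np.load('pics/w0.npz')['im']
p=ray('w0',[[178,26],[293,48],[268,160],[166,142]],.010); print(p.round(4), p.mean(0).round(4))
h=ray('w0',[[219,136],[232,54]],.010); print(h.round(4),h.mean(0).round(4)); d=h[1]-h[0]; print('hole ang',np.degrees(np.arctan2(d[1],d[0])),np.hypot(*d[:2]))
for a,b in((0,1),(1,2),(3,2),(0,3)):
    e=p[b]-p[a]; print(np.degrees(np.arctan2(e[1],e[0])),np.hypot(*e[:2]))
w=world('w0'); s=w[(np.hypot(w[:,0]-.534,w[:,1]+.385)<.06)&(w[:,2]>.088)&(w[:,2]<.105)]
print('rim',cv2.minAreaRect((s[:,:2]*1000).astype(np.float32)),np.median(s[:,2]))
cv2.imwrite('pics/crop0.png',cv2.resize(im[10:180,150:310],None,fx=4,fy=4,interpolation=cv2.INTER_CUBIC)[:600,:,::-1])
E
```

```text
[[ 0.5967 -0.2995  0.01  ]
 [ 0.6252 -0.4362  0.01  ]
 [ 0.4869 -0.461   0.01  ]
 [ 0.4594 -0.3249  0.01  ]] [ 0.5421 -0.3804  0.01  ]
[[ 0.4929 -0.3881  0.01  ]
 [ 0.5919 -0.3697  0.01  ]] [ 0.5424 -0.3789  0.01  ]
hole ang 10.55447606176297 0.10077093680896133
-78.22106690856948 0.13964998462223646
-169.81765812012569 0.14058466890034105
-78.58715610653384 0.13883040269488942
-169.49056965276623 0.1396773295000998
rim ((542.0392456054688, -380.1645202636719), (57.926570892333984, 57.97603225708008), 10.618620872497559) 0.09652136529873534
```

View pics/crop0.png

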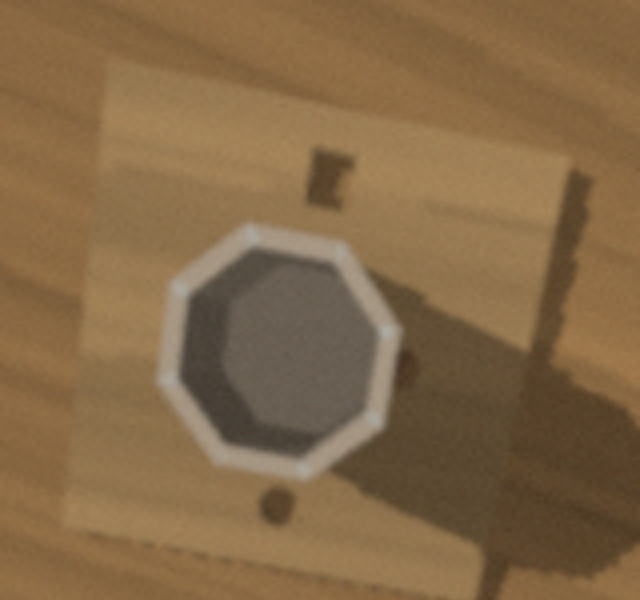

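```bash
python3 -m pendant '[85,20,-11,-29,0, 85,20,-11,-29,0, 85,20,-12,-30,0, 85,0,0,0,0.09, 85,0,0,0,0.09,85,0,0,0,0]'
python3 - <<'E'
from h import *
o=st(); im,_=save('wrist','w1')
w=world('w1')
for lo,hi in((.088,.105),(.093,.1)):
    s=w[(np.hypot(w[:,0]-.538,w[:,1]+.383)<.06)&(w[:,2]>lo)&(w[:,2]<hi)]
    print('rim',len(s),cv2.minAreaRect((s[:,:2]*1000).astype(np.float32)),np.median(s[:,2]))
save('top','t1'); save('scene','s1')
for n in('t1','s1'):
    w=world(n); s=w[(np.hypot(w[:,0]-.538,w[:,1]+.383)<.06)&(w[:,2]>.088)&(w[:,2]<.105)]; print(n,len(s))
    if len(s)>5: print(cv2.minAreaRect((s[:,:2]*1000).astype(np.float32)))
E
```

```text
clock: 2.48
tcp_pos: [0.5411, -0.381, 0.2063]
orientation: [2.122, 0.201, -2.123]
contact_force: [0.7, 0.1, -0.1]
grip_width: 0.0851
{'clock': 2.475, 'joints': [0.5519, 0.4783, -0.0458, 1.6114, 0.0245, 1.0525, -0.8831], 'tcp_pos': [0.5411, -0.381, 0.2063], 'orientation': [2.1222, 0.2005, -2.1226], 'contact_force': [0.7071, 0.0643, -0.1063], 'grip_width': 0.0851}
[[-0.     0.187 -0.982]
 [-0.    -0.982 -0.187]
 [-1.     0.     0.   ]]
rim 1332 ((535.4329223632812, -386.94720458984375), (58.599117279052734, 58.02659225463867), 9.348447799682617) 0.09533364027989322
rim 1126 ((535.4146728515625, -387.0116271972656), (58.542259216308594, 57.905357360839844), 9.3484468460083) 0.09548549303715995
t1 134
((528.9068603515625, -384.90374755859375), (62.431915283203125, 50.95503616333008), 75.73632049560547)
s1 107
((533.10888671875, -384.067138671875), (63.618003845214844, 57.895347595214844), 47.59941864013672)
```

View pics/w1.png

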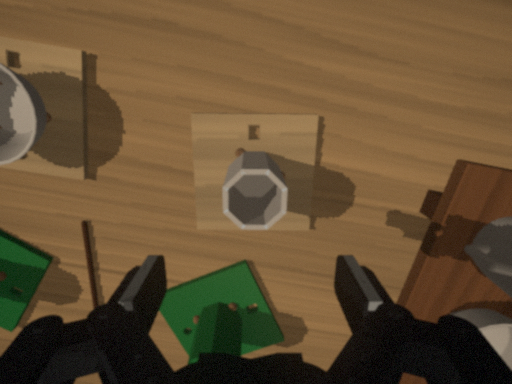

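The first wrist picture was skewed because the arm was still settling. The tumbler is at (255,195), and the slot at (253,131) is visible above it. I'm re-measuring with the pose read before the picture.

```bash
python3 - <<'E'
s=open('h.py').read()
s=s.replace("    im,d=viewer.grab_frame(n);","    c=viewer.calibration(n); im,d=viewer.grab_frame(n);").replace("viewer.calibration(n).items()","c.items()")
open('h.py','w').write(s)
E
python3 - <<'E'
from h import *
o=r.get_obs(); im,_=save('wrist','w2')
w=world('w2')
s=w[(np.hypot(w[:,0]-.538,w[:,1]+.383)<.06)&(w[:,2]>.09)&(w[:,2]<.1)]
print('rim',len(s),cv2.minAreaRect((s[:,:2]*1000).astype(np.float32)))
p=ray('w2',[[192,114],[319,116],[310,230],[195,230]],.010); print(p.round(4), p.mean(0).round(4))
for a,b in((0,1),(1,2),(3,2),(0,3)):
    e=p[b]-p[a]; print(np.degrees(np.arctan2(e[1],e[0])),np.hypot(*e[:2]))
M=R.from_rotvec(o['orientation']).as_matrix()
print('tcp',o['tcp_pos'],'delta tool mm',(M.T@(np.array([.535,-.3865,.060-.019])-o['tcp_pos'])*1000).round(1), 'tool y ang',np.degrees(np.arctan2(M[1,1],M[0,1])))
E
```

```text
rim 1246 ((535.76025390625, -386.9200744628906), (57.721004486083984, 57.919769287109375), 10.203277587890625)
[[ 0.5905 -0.3072  0.01  ]
 [ 0.6146 -0.4447  0.01  ]
 [ 0.4787 -0.4699  0.01  ]
 [ 0.4516 -0.3285  0.01  ]] [ 0.5338 -0.3876  0.01  ]
-80.05529181011195 0.13963444714331047
-169.52731802189948 0.13822870908759446
-79.17999292281536 0.14394823773243257
-171.28866649189618 0.14045437127240873
tcp [ 0.54108497 -0.38106821  0.20640499] delta tool mm [165.4   4.2   7. ] tool y ang -79.16302212801811
```

```bash
python3 -m pendant '[85,0,5,7,0.015, 85,0,0,0,0, 85,40,0,0,0, 85,40,0,0,0, 85,35,0,0,0, 85,30,0,0,0, 85,20,0,0,0, 85,0,0,0,0, 85,0,0,0,0, 55,0,0,0,0, 55,0,0,0,0, 55,0,0,0,0, 55,0,0,0,0, 55,0,0,0,0, 55,0,0,0,0]' 60
python3 - <<'E'
from h import *
st()
E
```

```text
clock: 4.55
tcp_pos: [0.536, -0.3873, 0.0428]
orientation: [2.132, 0.184, -2.129]
contact_force: [-0.8, 1.6, 5.3]
grip_width: 0.0577
{'clock': 4.55, 'joints': [0.5618, 0.6642, -0.0425, 1.72, 0.0379, 0.7564, -0.8972], 'tcp_pos': [0.536, -0.3873, 0.0428], 'orientation': [2.1323, 0.1837, -2.1291], 'contact_force': [-0.8248, 1.6052, 5.3141], 'grip_width': 0.0577}
[[ 0.002  0.172 -0.985]
 [-0.001 -0.985 -0.172]
 [-1.     0.001 -0.001]]
```

```bash
python3 -m pendant '[55,-10,0,0,0, 55,-20,0,0,0, 55,-30,0,0,0, 55,-40,0,0,0, 55,-40,0,0,0.05, 55,-40,0,0,0.1, 55,-40,0,0,0.1, 55,-30,0,0,0.02, 55,-20,0,0,0, 55,-10,0,0,0, 55,0,0,0,0,55,0,0,0,0]' 60
python3 - <<'E'
from h import *
st()
E
```

```text
clock: 6.05
tcp_pos: [0.5347, -0.3868, 0.3202]
orientation: [-2.169, 0.105, 2.173]
contact_force: [-0.4, 0.0, -3.8]
grip_width: 0.0577
{'clock': 6.05, 'joints': [0.5116, 0.3906, 0.0283, 1.4838, -0.0113, 1.2693, -1.1269], 'tcp_pos': [0.5347, -0.3868, 0.3202], 'orientation': [-2.1693, 0.1046, 2.1729], 'contact_force': [-0.4378, 0.0367, -3.7542], 'grip_width': 0.0577}
[[-0.002 -0.097 -0.995]
 [ 0.001 -0.995  0.097]
 [-1.    -0.001  0.002]]
```

```bash
python3 -m pendant '[55,0,-10,2,0, 55,0,-25,6,0, 55,0,-40,10,0, 55,0,-50,12,0, 55,0,-55,13,0, 55,0,-55,13,0, 55,0,-55,13,0, 55,0,-55,13,0, 55,0,-55,13,0, 55,0,-55,13,0, 55,0,-50,12,0, 55,0,-50,12,0, 55,0,-40,10,0, 55,0,-20,7,0, 55,0,-11,3,0, 55,0,0,0,0, 55,0,0,0,0, 55,0,0,0,0]'
python3 - <<'E'
from h import *
st(); save('wrist','w3')
E
```

```text
clock: 8.3
tcp_pos: [0.4451, 0.2495, 0.3213]
orientation: [-2.171, 0.108, 2.171]
contact_force: [-0.2, -0.2, -3.2]
grip_width: 0.0575
{'clock': 8.3, 'joints': [-0.2452, 0.1554, -0.4342, 1.8031, 0.0704, 1.1984, -2.3704], 'tcp_pos': [0.4451, 0.2495, 0.3213], 'orientation': [-2.1709, 0.1082, 2.1707], 'contact_force': [-0.2309, -0.1551, -3.2365], 'grip_width': 0.0575}
[[ 0.    -0.099 -0.995]
 [-0.    -0.995  0.099]
 [-1.     0.    -0.   ]]
```

View pics/w3.png

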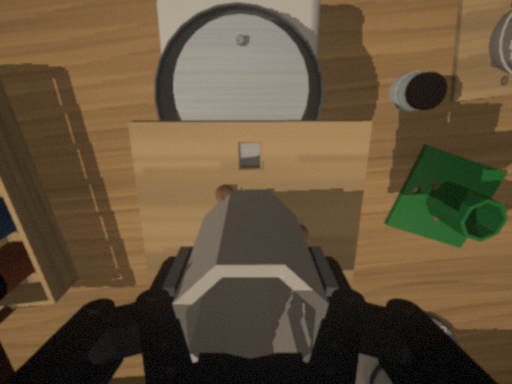

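The head fills the upper part of the picture, with the far pin at (242,39) and the slot at (249,155). The near pin sits just under the bat's edge, so I'm backing off 27 mm.

```bash
python3 -m pendant '[55,0,0,9,0, 55,0,0,12,0, 55,0,0,6,0, 55,0,0,0,0, 55,0,0,0,0, 55,0,0,0,0]'
python3 - <<'E'
from h import *
st(); im,_=save('wrist','w4')
z=np.load('pics/w4.npz'); print(z['distortion'])
a=cv2.resize(im[0:130,140:340],None,fx=4,fy=4,interpolation=cv2.INTER_CUBIC)
cv2.imwrite('pics/crop4.png',a[...,::-1])
w=world('w4'); 
s=w[(np.hypot(w[:,0]-.53,w[:,1]-.25)<.2)&(w[:,2]>.110)&(w[:,2]<.119)]; print('head z',np.median(s[:,2]))
# slot edges and bat edge z
b=w[(np.hypot(w[:,0]-.45,w[:,1]-.25)<.2)&(w[:,2]>.26)&(w[:,2]<.31)]; print('bat top z',np.median(b[:,2]))
E
```

```text
clock: 9.1
tcp_pos: [0.4181, 0.2532, 0.3213]
orientation: [-2.171, 0.106, 2.171]
contact_force: [-0.2, -1.0, -4.5]
grip_width: 0.0574
{'clock': 9.1, 'joints': [-0.2567, 0.117, -0.4499, 1.8459, 0.0547, 1.1907, -2.3928], 'tcp_pos': [0.4181, 0.2532, 0.3213], 'orientation': [-2.1714, 0.1061, 2.1713], 'contact_force': [-0.2272, -1.0076, -4.496], 'grip_width': 0.0574}
[[ 0.    -0.098 -0.995]
 [ 0.    -0.995  0.098]
 [-1.    -0.    -0.   ]]
[0.00025057 0.         0.         0.         0.        ]
head z 0.11542275447273609
bat top z 0.2890700481404571
```

View pics/crop4.png

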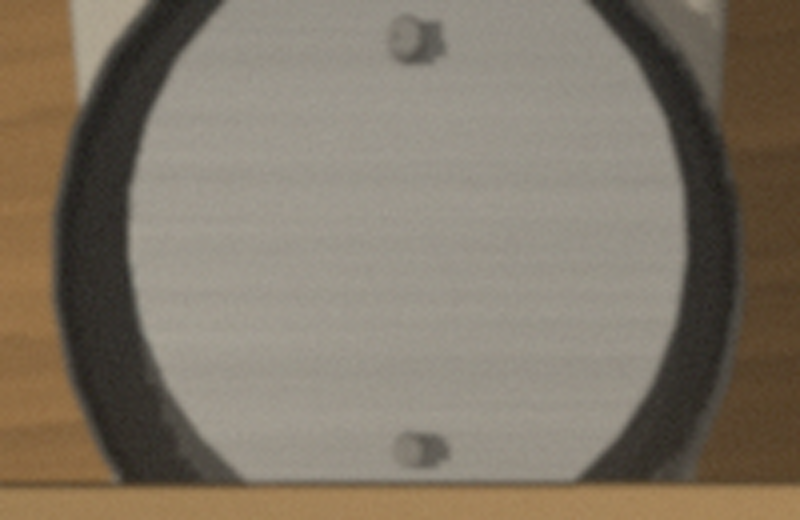

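```bash
python3 - <<'E'
from h import *
o=r.get_obs(); M=R.from_rotvec(o['orientation']).as_matrix(); t=o['tcp_pos']
P=ray('w4',[[240.7,8.8],[241.9,111.7]],.121); d=P[0]-P[1]
print('pins',P.round(4),'mid',P.mean(0).round(4),'len',np.hypot(*d[:2]),'ang',np.degrees(np.arctan2(d[1],d[0])))
im=np.load('pics/w4.npz')['im']
g=cv2.cvtColor(im,cv2.COLOR_RGB2HSV)
# front edge line: max gradient per column near row 121
L=im.astype(float).sum(2); rows=[]
cs=list(range(140,180))+list(range(300,365))
gy=cv2.GaussianBlur(im,(0,0),1)[...,0].astype(float)-cv2.GaussianBlur(im,(0,0),1)[...,2]
for c in cs:
    col=np.diff(gy[108:135,c]); rows.append(108+np.argmax(col)+.5)
k=np.polyfit(cs,rows,1); print('edge',k, np.std(np.polyval(k,cs)-rows))
zt=.2885
e=ray('w4',[[140,np.polyval(k,140)],[360,np.polyval(k,360)]],zt); dd=e[1]-e[0]; print('edge ang',np.degrees(np.arctan2(dd[1],dd[0])),'tool y ang',np.degrees(np.arctan2(M[1,1],M[0,1])))
print('edge dist along -z tool from tcp', (-(e-t)@M[:,2]*1000).round(1))
m=(g[130:180,225:275,1]<60)
ys,xs=np.where(m); print('slot rows',ys.min()+130,ys.max()+130,'cols',xs.min()+225,xs.max()+225,len(ys))
cn=ray('w4',[[130,125],[130,200]],zt)
cv2.imwrite('pics/crop5.png',cv2.resize(im[112:192,120:380],None,fx=3,fy=5,interpolation=cv2.INTER_CUBIC)[...,::-1])
w=world('w4').reshape(384,512,3); b=w[140:180,140:230,:].reshape(-1,3); A=np.c_[b[:,:2],np.ones(len(b))]; print('bat plane',np.linalg.lstsq(A,b[:,2],rcond=None)[0])
E
```

```text
pins [[0.5821 0.2462 0.121 ]
 [0.4833 0.2556 0.121 ]] mid [0.5327 0.2509 0.121 ] len 0.09915157794241487 ang -5.429932423854543
edge [2.16162921e-03 1.20200579e+02] 2.154542839761695
edge ang -95.73187497294661 tool y ang -95.59576058239858
edge dist along -z tool from tcp [69.8 69.5]
slot rows 144 164 cols 241 258 306
 ** On entry to DLASCL parameter number  4 had an illegal value
 ** On entry to DLASCL parameter number  4 had an illegal valueTraceback (most recent call last):
  File "<stdin>", line 21, in <module>
    x, resids, rank, s = _umath_linalg.lstsq(a, b, rcond,
                         ~~~~~~~~~~~~~~~~~~~^^^^^^^^^^^^^
                                             signature=signature)
                                             ^^^^^^^^^^^^^^^^^^^^
    raise LinAlgError("SVD did not converge in Linear Least Squares")
numpy.linalg.LinAlgError: SVD did not converge in Linear Least Squares
```

View pics/crop5.png

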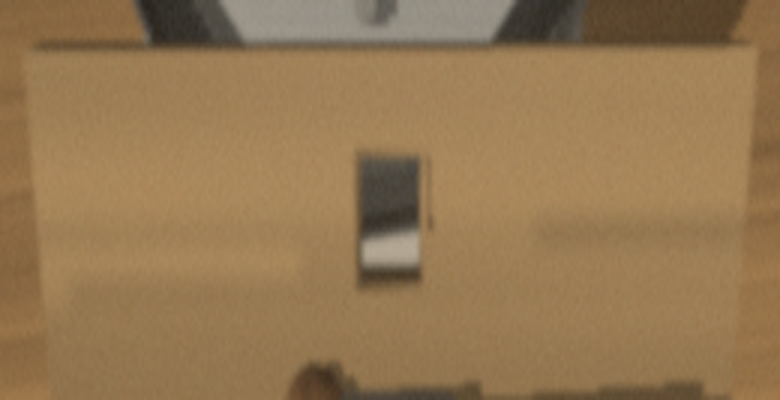

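```bash
python3 - <<'E'
from h import *
o=r.get_obs(); M=R.from_rotvec(o['orientation']).as_matrix(); t=o['tcp_pos']
q=ray('w4',[[249.9,142.4],[249.9,169.4],[128.9,121.3],[371.5,121.0]],.2885)
print('tool (-z,y) mm',np.c_[-(q-t)@M[:,2],(q-t)@M[:,1]].round(4)*1000)
dd=q[3]-q[2];print(np.hypot(*dd[:2]),np.degrees(np.arctan2(dd[1],dd[0])))
for off in(0,):
  P=np.array([.5327,.2509]); print('tool delta to mid', (M.T@(np.r_[P,.1]-t)*1000).round(1))
E
```

```text
tool (-z,y) mm [[ 57.3   0.2]
 [ 41.    0.2]
 [ 69.3 -69.1]
 [ 69.5  69.9]]
0.1390653364922413 -95.54228096368661
tool delta to mid [ 221.2   -8.9 -114.3]
```

```bash
python3 -m pendant '[55,0,-1,-15,0, 55,0,-2,-30,0, 55,0,-3,-35,0, 55,0,-2,-25,0, 55,0,-1,-10,0, 55,10,0,0,0, 55,25,0,0,0, 55,35,0,0,0, 55,35,0,0,0, 55,25,0,0,0, 55,12,0,0,0, 55,6,0,0,0, 55,0,0,0,0, 55,0,0,0,0,55,0,0,0,0]'
python3 - <<'E'
from h import *
o=st();print(o['contact_force'],o['moment']); M=R.from_rotvec(o['orientation']).as_matrix(); t=o['tcp_pos']
print('tool delta to mid', (M.T@(np.r_[.5327,.2509,.1]-t)*1000).round(1), 'under z',t[2]-.0428)
E
```

```text
clock: 11.02
tcp_pos: [0.5336, 0.2513, 0.1741]
orientation: [-2.172, 0.105, 2.17]
contact_force: [-0.1, -0.6, -4.7]
grip_width: 0.0573
{'clock': 11.025, 'joints': [-0.252, 0.4252, -0.379, 1.8016, 0.1892, 0.949, -2.3791], 'tcp_pos': [0.5336, 0.2513, 0.1741], 'orientation': [-2.1725, 0.1051, 2.1699], 'contact_force': [-0.1181, -0.6182, -4.7032], 'grip_width': 0.0573}
[[ 0.001 -0.097 -0.995]
 [ 0.001 -0.995  0.097]
 [-1.    -0.001 -0.001]]
[-0.11814688 -0.61824433 -4.70321547] [ 0.03876143 -0.03615813 -0.03171774]
tool delta to mid [74.1  0.6  0.9] under z 0.13126946350277946
```

```bash
python3 -m pendant '[55,4,0,0,0, 55,3,0,0,0, 55,1,0,0,0, 55,0,0,0,0, 55,0.8,0,0,0, 55,0,0,0,0]'; python3 -m pendant '[55,0.8,0,0,0, 55,0,0,0,0]';  python3 -m pendant '[55,0.8,0,0,0, 55,0,0,0,0]'
```

```text
clock: 11.78
tcp_pos: [0.5331, 0.2511, 0.1645]
orientation: [-2.172, 0.106, 2.172]
contact_force: [0.4, 0.7, -3.7]
grip_width: 0.0574
clock: 12.02
tcp_pos: [0.5331, 0.2511, 0.1637]
orientation: [-2.172, 0.106, 2.172]
contact_force: [0.6, 0.2, -3.7]
grip_width: 0.0571
clock: 12.28
tcp_pos: [0.5331, 0.251, 0.1628]
orientation: [-2.171, 0.106, 2.172]
contact_force: [-0.5, -0.2, -3.6]
grip_width: 0.0577
```

```bash
for i in 1 2 3; do python3 -m pendant '[55,0.7,0,0,0, 55,0,0,0,0]' | grep -v -e orient -e grip; done
```

```text
clock: 12.52
tcp_pos: [0.5331, 0.251, 0.1621]
contact_force: [0.1, 0.2, -3.4]
clock: 12.78
tcp_pos: [0.5331, 0.2511, 0.1615]
contact_force: [-0.3, -0.7, -3.5]
clock: 13.02
tcp_pos: [0.5331, 0.2511, 0.1607]
contact_force: [-0.2, -1.0, -3.1]
```

```bash
for i in 1 2 3; do python3 -m pendant '[55,0.6,0,0,0, 55,0,0,0,0]' | grep -v -e orient -e grip; done
```

```text
clock: 13.28
tcp_pos: [0.5331, 0.251, 0.1601]
contact_force: [-0.1, -0.1, -3.2]
clock: 13.52
tcp_pos: [0.5331, 0.2511, 0.1596]
contact_force: [0.2, 0.5, -3.1]
clock: 13.78
tcp_pos: [0.5332, 0.2511, 0.159]
contact_force: [-0.9, 0.2, -3.9]
```

```bash
for i in 1 2 3; do python3 -m pendant '[55,0.5,0,0,0, 55,0,0,0,0]' | grep -v -e orient -e grip; done
```

```text
clock: 14.02
tcp_pos: [0.5332, 0.2511, 0.1585]
contact_force: [-0.3, 0.8, -2.7]
clock: 14.28
tcp_pos: [0.5331, 0.2511, 0.158]
contact_force: [0.7, -0.2, -3.2]
clock: 14.52
tcp_pos: [0.5332, 0.2511, 0.1577]
contact_force: [-1.5, -0.3, -0.7]
```

```bash
python3 -m pendant '[55,0.4,0,0,0, 55,0,0,0,0, 55,0,0,0,0]' | grep -v -e orient; python3 - <<'E'
from h import *
save('wrist','w5'); w=world('w5').reshape(384,512,3)
for n,b in(('left',w[140:180,145:225]),('right',w[140:180,290:350])):
    b=b.reshape(-1,3); b=b[np.isfinite(b[:,2])]; print(n,len(b),np.median(b,0).round(4) if len(b) else '')
for c in('top','scene'):
    save(c,c+'5'); w=world(c+'5'); s=w[(np.hypot(w[:,0]-.533,w[:,1]-.251)<.065)&(w[:,2]>.105)&(w[:,2]<.14)]; print(c,len(s),np.percentile(s[:,2],[5,25,50,75,95]).round(4))
    if len(s)>20: print(np.linalg.lstsq(np.c_[s[:,:2]-s[:,:2].mean(0),np.ones(len(s))],s[:,2],rcond=None)[0].round(4))
E
```

```text
clock: 14.9
tcp_pos: [0.5332, 0.2511, 0.1577]
contact_force: [-3.5, -1.5, 5.1]
grip_width: 0.0574
left 3190 [0.5839 0.2851 0.1254]
right 2391 [0.5761 0.205  0.1254]
top 981 [0.1215 0.1235 0.1248 0.1261 0.129 ]
[-0.0103  0.0114  0.125 ]
scene 1087 [0.1219 0.1236 0.125  0.1264 0.1319]
[-0.0062  0.0057  0.1254]
```

Every camera puts the bat's top at 0.125 m and level, so the bat is home on the head. Releasing.

```bash
python3 -m pendant '[55,-0.3,0,0,0, 60,0,0,0,0, 64,0,0,0,0, 70,0,0,0,0, 80,0,0,0,0, 85,0,0,0,0, 85,0,0,0,0, 85,-8,0,0,0, 85,-20,0,0,0, 85,-30,0,0,0, 85,-40,0,0,0, 85,-40,0,0,0, 85,-20,0,0,0, 85,0,0,30,0, 85,0,0,30,0, 85,0,0,0,0, 85,0,0,0,0]'; python3 - <<'E'
from h import *
im,_=save('wrist','w6'); w=world('w6')
s=w[(np.hypot(w[:,0]-.533,w[:,1]-.251)<.1)&(w[:,2]>.121)&(w[:,2]<.129)]; k=np.linalg.lstsq(np.c_[s[:,:2]-s[:,:2].mean(0),np.ones(len(s))],s[:,2],rcond=None)[0]
print(len(s),'plane',k.round(4),cv2.minAreaRect((s[:,:2]*1000).astype(np.float32)))
s=w[(np.hypot(w[:,0]-.533,w[:,1]-.251)<.06)&(w[:,2]>.205)&(w[:,2]<.216)]; print('rim',np.median(s[:,2]),cv2.minAreaRect((s[:,:2]*1000).astype(np.float32)))
E
```

```text
clock: 17.18
tcp_pos: [0.4741, 0.2567, 0.3159]
orientation: [-2.172, 0.106, 2.17]
contact_force: [-0.2, -0.5, 0.0]
grip_width: 0.0848
12817 plane [-2.000e-04  1.000e-04  1.254e-01] ((532.43115234375, 250.41929626464844), (140.48812866210938, 140.29051208496094), 84.58345794677734)
rim 0.2104089561539802 ((532.6174926757812, 250.45046997070312), (57.86208724975586, 57.80217742919922), 83.3753433227539)
```

View pics/w6.png

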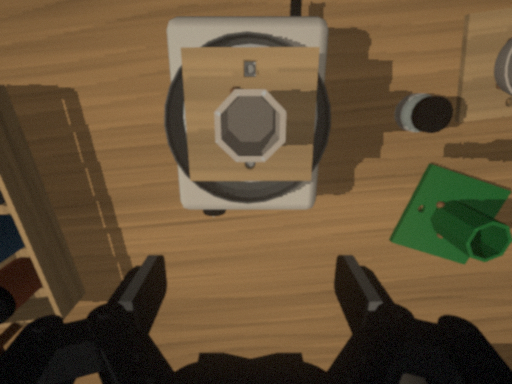

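The bat lies flat on the head with the pins showing in both holes, at (250,68) and (250,163). The jar and bowl are where they were, and the gripper is clear.

```bash
python3 -c "
from bench import r; print(r.hand_in())"
```

```text
the job is handed in; nothing more can be done
None
```

I put the white tumbler's bat on the pottery wheel, fully home over both pins, released it and handed the job in at about 17 s.

- **Fit:** I lined the bat up by the wrist camera and lowered it in sub-millimetre steps. It slid over the pins at the first try, so no nudging was needed. The upward push at the bottom was about 9 N, well under the 40 N limit.
- **Last checks:** The bat's top is at 0.1254 m, against 0.125 m expected. Its tilt is below 0.001 rad. Its centre is about 11 mm from the housing's centre, inside the 14.5 mm limit. In the last picture the pins show in both holes. The jar stood where it was, as did the part of the bowl's bat in view, and the gripper was well clear.
- **Disagreement:** The first wrist picture put the tumbler about 8 mm off from the fixed cameras. The arm was still settling when I took it. I measured again at rest before grasping, and then they agreed to 1–3 mm.

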